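# Raise the staking press's ram clear of the movement and hold it

## Robot

A 6-joint arm with a two-finger parallel gripper is mounted at the origin on the work surface. World frame = base frame: x ahead of the robot, y to its left, z up, the work surface at z = 0. Lengths are in mm, angles in rad, forces in N, time in s.
With the tool pointing down it reaches from about 275 to 1000 mm from the base axis. Payload 8.4 kg.
Tool frame: the origin (TCP) lies midway between the tips of the shut fingers; the grasp point (between the pads) lies 19 mm behind it; z points along the fingers, y is the line along which they close (so a half turn about z gives the same grasp; the last joint's range is limited). The gripper opens to 85 mm and grips with 20 to 120 N. Pads are 22 mm wide; open, the fingers measure 114 mm over their backs; the gripper's body (76 mm by 85 mm) begins 54 mm behind the grasp point. The pads swing forward as they close: fully open they stand 13 mm farther back than shut.
Start: joints at [-1.292, 0.353, 1.633, -0, 1.155, -0.002], TCP at [173.201, -600.524, 210.681] pointing down, gripper open.
Joint ranges: [-2.63, 2.63], [-0.92, 2.1], [0.06, 2.66], [-1.3, 4.44], [0, 2.69], [-3.02, 3.02]. Speed limits (rad/s): [2.22, 2.22, 2.79, 3.14, 3.14, 3.14].

## Interface

Orientations are given as [roll, pitch, yaw] about the fixed x, y, z axes, in that order (R = Rz(yaw) Ry(pitch) Rx(roll)).
In Python, from rig import telemetry, optics, r gives the robot as it stands.
- The arm moves only by the tool play_rows, never from a script. Its arguments are lists of equal length, an entry for each row: "dp": the shift along the tool's x, y, z in units of 40 mm (1.0 is 40 mm), a list of three; "rot": the turn, a rotation vector about the tool's x, y, z in units of 6 degrees (1.0 is 6 degrees), a list of three. In form: {"dp": [[tx, ty, tz], ...], "rot": [[ax, ay, az], ...]}. A call has 1 to 5 rows; each row is the pose to reach, as a shift and turn from the pose commanded when the call began, along the tool's axes at that moment; what a row does not reach only later rows make up. A row lasts 1/12 s, in which the tool goes at most 41.7 mm and 7.16 degrees, less where a joint would pass 70% of its speed; a pose out of reach is approached as far as the arm can. A call with a gripper value outside its range is refused whole. "fingers" is the opening, from 0 (shut) to 1 (fully open), set as the call begins (left out, the last holds). The fingers move at their own pace and stop on an object; "grip_force" is the grip in N (left out, the last holds). Time passes only in rows, so rows that repeat a pose let the fingers close. It gives the time, the measured TCP pose, the force, the opening and the grip force at its end, in the units of the state.
- telemetry.sense(): the state, without advancing time (a new reading comes with each control period).
- optics.grab_frame(name): name is "scene" or "top"; returns a dict with "color" (480x640x3 uint8, red, green, blue), "mtx" (3x3 intrinsics, pixels), "R" (3x3) and "t" (3): a world point X has camera coordinates R X + t. Camera axes: x right, y down, z forward; pixel columns grow to the right and rows downward; lengths in mm; the calibration is good to about 2 mm. A picture is of the moment at which its call begins. There is no depth.
- r.sign_off(): hands the job in; it is judged then, once.
The state is a dict: "clock": time; "qpos": joint angles; "qvel": joint speeds; "joint_efforts": joint torques, N m; "eef_pos": TCP position; "tcp_rot": TCP orientation; "contact_force": force on the tool from outside, world axes, zero at the start; "wrist_torque": the same for the moment, N m; "opening": opening from 0.0 (shut) to 1.0 (fully open); "grasp_force": force on a finger pad.
Only numpy, scipy, OpenCV 4.12 (cv2) and the standard library are available. Lean on these libraries where they do the work, as an engineer would, in place of code of your own. Each camera call takes 0.05 s, during which the arm holds its last target. There are 200 camera calls.

## Task

One of the two staking presses has a movement sitting under its ram; the other holds only an empty holder. Take the ram of the press with the movement by its knob and draw it straight up about 40 mm, without forcing it in its guide, so that its tip is just short of the underside of the guide and I can take the movement out. Finish still holding the ram up there, steady; leave the other ram and everything else where it is.

Things in the scene. Friction and masses are not known exactly. Their poses are not given: they have to be found in the camera images.
- press_left: bench staking press on the robot's left (+y), fixed: grey C-frame, origin on the bench under the ram's axis, z up. Its +x, away from the robot within 0.4 rad, is the open throat; base from -105 to +45 mm in x, +-48 in y; column 61 to 99 mm out at -x. Anvil top at z = 32 mm. Guide block 34 x 34 mm, z = 100 to 144, with the bore: upright, 13 mm wide.
- press_right: bench staking press on the robot's right (-y), fixed: grey C-frame, origin on the bench under the ram's axis, z up. Its +x, away from the robot within 0.4 rad, is the open throat; base from -105 to +45 mm in x, +-48 in y; column 61 to 99 mm out at -x. Anvil top at z = 32 mm. Guide block 34 x 34 mm, z = 100 to 144, with the bore: upright, 13 mm wide.
- ram_left_knob (a point): centre of the knurled knob (30 mm across, 26 mm high) topping the left press's ram; z = 174 mm at the start; its z axis is the ram's. Below it: neck 12 mm across, 10 mm long; stop collar 21 mm across, 7 mm high, resting on the guide block; 12 mm shank. The ram is loose, 0.2 to 0.35 kg, slides freely, no spring or lock, drops back if let go.
- ram_left_nose (a point): lower tip of the left ram (6 mm punch), on its axis 120 mm below the knob's centre; at the start at z = 54 mm, 46 mm below the underside of the guide block. The ram leaves the bore if raised by 90 mm.
- ram_right_knob (a point): centre of the knurled knob (30 mm across, 26 mm high) topping the right press's ram; z = 174 mm at the start; its z axis is the ram's. Below it: neck 12 mm across, 10 mm long; stop collar 21 mm across, 7 mm high, resting on the guide block; 12 mm shank. The ram is loose, 0.2 to 0.35 kg, slides freely, no spring or lock, drops back if let go.
- ram_right_nose (a point): lower tip of the right ram (6 mm punch), on its axis 120 mm below the knob's centre; at the start at z = 54 mm, 46 mm below the underside of the guide block. The ram leaves the bore if raised by 90 mm.
- movement_mid (a point): centre, half-way up, of the holder with a movement in it: black round holder 60 mm across, 12 mm high, with a round brass clockwork movement 45 mm across standing 8 mm above its rim (20 mm high in all, origin 10 mm up). Stands loose on the anvil of one of the two presses, its middle within 3 mm of the ram's axis, the punch 2 mm above it.
- empty_holder_mid (a point): centre, half-way up, of the same black round holder without a movement (60 mm across, 12 mm high), loose on the anvil of the other press.
- tweezers: steel tweezers lying on its side, 120 mm long, 12 mm wide, 10 mm high; lies loose on the bench, to be left alone; origin at the centre of its underside
- screwdriver: small screwdriver lying flat, 113 mm long, 13 mm high; lies loose on the bench, to be left alone; origin at bench level where the blade leaves the handle
- loupe: black eye loupe standing on its narrow end, 33 mm across, 34 mm high; lies loose on the bench, to be left alone; origin at the centre of its underside
- case_ring: steel watch-case ring, 42 mm across, 10 mm high; lies loose on the bench, to be left alone; origin at the centre of its underside
- parts_tray: round white parts tray, 124 mm across, 14 mm high; lies loose on the bench, to be left alone; origin at the centre of its underside
- blower: rubber dust blower standing upright, 62 mm across, 100 mm high, spout up; lies loose on the bench, to be left alone; origin at the centre of its underside
- oil_jar: small glass jar with a metal lid, 44 mm across, 45 mm high; lies loose on the bench, to be left alone; origin at the centre of its underside
- dust_dome: glass dust dome with a knob, 90 mm across, 80 mm high; lies loose on the bench, to be left alone; origin at the centre of its underside

How it is judged:
By the outcome, as a careful person would: the job done as asked, in the order asked, and still so for the second after the job is handed in, while the arm keeps its last pose, push and grip.
It also fails if it takes over 35 s, if anything falls off the work surface, if the arm or the gripper's body presses on something with over 40 N, if the wrist force passes 120 N, or if a joint passes its speed limit or range.

## Working session

There is one attempt and no reset: what is moved stays moved. The work goes in short steps, Python scripts to look and compute and a tool call to move; the robot and the scene stay as the last step left them, time stands still between calls to the robot, and variables do not carry over. Pictures are saved under pics/ and viewed, at most 10 in all, crops included, and the job is handed in when it is done.

Besides the shell and the picture viewer there is one more tool, called after "Request:" as name(argument=value, ...), one argument or row to a line, values as JSON. play_rows: Moves the arm, as the interface text tells. Its arguments: {"type":"object","properties":{"dp":{"type":"array"},"rot":{"type":"array"},"fingers":{"type":"number"},"grip_force":{"type":"number"}},"required":["dp","rot"]}

```bash
mkdir -p pics; cat > h.py <<'E'
import numpy as np, cv2
from rig import telemetry, optics, r
def grab(n,f=None,crop=None,s=1):
    g=optics.grab_frame(n)
    im=g["color"][:,:,::-1].copy()
    if f:
        if crop: x0,y0,x1,y1=crop; im=im[y0:y1,x0:x1]
        cv2.imwrite(f,cv2.resize(im,None,fx=s,fy=s,interpolation=cv2.INTER_CUBIC))
    return g
def ray(g,u,v):
    R=np.array(g["R"]);t=np.array(g["t"]);K=np.array(g["mtx"])
    return -R.T@t, R.T@np.linalg.solve(K,[u,v,1.])
def atz(g,u,v,z):
    c,d=ray(g,u,v); return c+d*(z-c[2])/d[2]
def tri(*obs):
    A=0;b=0
    for g,u,v in obs:
        c,d=ray(g,u,v);d=d/np.linalg.norm(d);P=np.eye(3)-np.outer(d,d);A=A+P;b=b+P@c
    return np.linalg.solve(A,b)
def px(g,X):
    p=np.array(g["mtx"])@(np.array(g["R"])@np.array(X)+np.array(g["t"]));return p[:2]/p[2]
E
python3 - <<'E'
from h import *
for n in("scene","top"):
    g=grab(n,f"pics/{n}0.png"); c,d=ray(g,320,240);print(n,c.round(),d.round(2),g["mtx"][0][0])
print(telemetry.sense())
E
```

```text
scene [1274.  205.  814.] [-0.65 -0.28 -0.7 ] 497.70607675587587
top [ 443.  -42. 1336.] [ 0.14  0.   -0.99] 596.5692603291131
{'clock': 0.1, 'qpos': array([-1.29239241e+00,  3.53602044e-01,  1.63408446e+00, -1.02702101e-06,
        1.15520981e+00, -2.38355688e-03]), 'qvel': array([ 0.00124845, -0.00139127, -0.00184579,  0.00178956,  0.00134948,
        0.00051525]), 'joint_efforts': array([-1.36206309e-03, -6.06359339e+01, -3.42819250e+01, -1.32868404e-04,
        3.93128721e-03, -1.49031582e-06]), 'eef_pos': array([ 173.07454827, -600.0650767 ,  210.01174638]), 'tcp_rot': array([-3.14028899e+00, -2.16830658e-06,  2.80787884e-01]), 'contact_force': array([-0.32429789, -0.35559807, -0.20663169]), 'wrist_torque': array([-0.0074788 ,  0.01515456, -0.00493651]), 'grasp_force': 0.0, 'opening': 0.9994536078456676}
```

View pics/scene0.png

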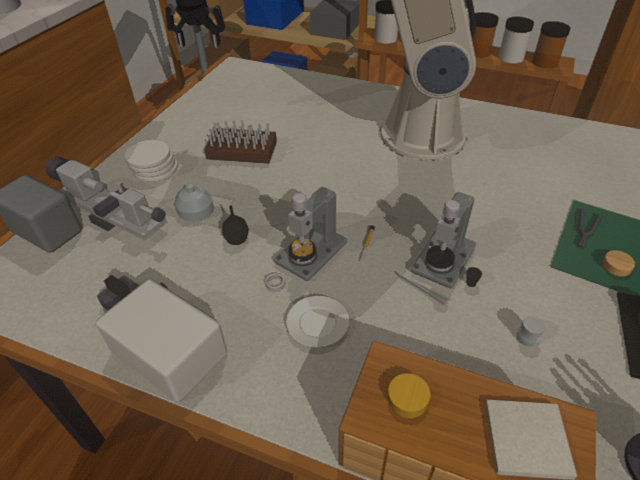

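View pics/top0.png

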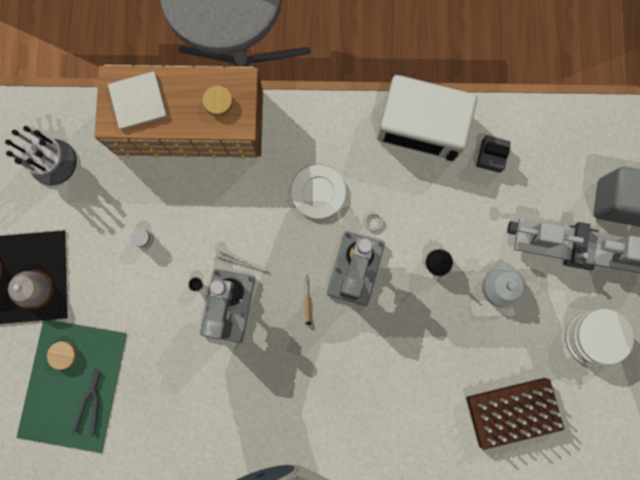

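The scene view shows the brass movement at about (302,248), in the left-hand press in that image, which is the robot's right (-y). In the top view this is the press at (357,265), knob near (365,246). Next I'll take enlarged crops of its knob.

```bash
python3 - <<'E'
from h import *
a=grab("scene");b=grab("top")
A=cv2.resize(a["color"][180:285,260:350,::-1],None,fx=5,fy=5,interpolation=cv2.INTER_CUBIC)
B=cv2.resize(b["color"][225:313,325:388,::-1],None,fx=5,fy=5,interpolation=cv2.INTER_CUBIC)
M=np.zeros((525,770,3),np.uint8);M[:A.shape[0],:450]=A;M[:B.shape[0],452:452+B.shape[1]]=B
for k in range(0,525,50): cv2.line(M,(0,k),(6,k),(0,255,0),1);cv2.line(M,(452,k),(458,k),(0,255,0),1)
for k in range(0,770,50): cv2.line(M,(k,0),(k,6),(0,255,0),1)
cv2.imwrite("pics/c1.png",M)
E
```

```text
(no output)
```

View pics/c1.png

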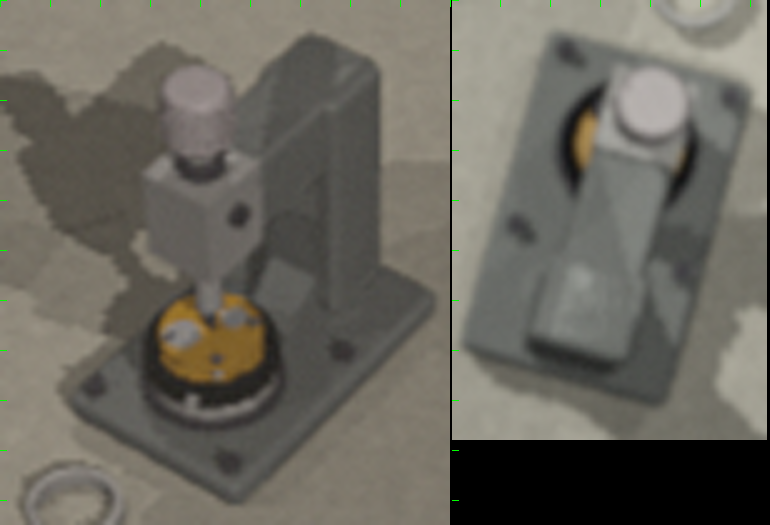

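The crop shows the brass movement under this ram. Its knob-top disc is centred at scene (299,197) and top (365.2,245). The arm of the frame runs back towards the robot.

```bash
python3 - <<'E'
from h import *
a=grab("scene");b=grab("top")
S=lambda x,y:(a,260+x/5-.4,180+y/5-.4)
T=lambda x,y:(b,325+(x-452)/5-.4,225+y/5-.4)
k=tri(S(196,86),T(654,102));print("knobtop tri",k, [ (px(g,k)-[u,v]).round(2) for g,u,v in (S(196,86),T(654,102))])
print("top@187",atz(*T(654,102),187),"scene@187",atz(*S(196,86),187),"scene centre@174",atz(*S(199,113),174))
c=[atz(*T(*p),20) for p in((555,35),(750,90),(665,405),(465,345))]
print(np.round(c,1))
for i,j in((3,0),(2,1)): d=c[j]-c[i];print(np.degrees(np.arctan2(d[1],d[0])),np.linalg.norm(d))
for i,j in((0,1),(3,2)): d=c[j]-c[i];print(np.degrees(np.arctan2(d[1],d[0]))+90,np.linalg.norm(d))
c=[atz(*S(*p),20) for p in((75,400),(235,497),(435,300))];print(np.round(c,1))
d=c[1]-c[2];print(np.degrees(np.arctan2(d[1],d[0])),np.linalg.norm(d))
# column top height: nearest-to-camera top corners in scene & top
print("movement rim",atz(*S(212,335),52))
E
```

```text
knobtop tri [ 594.58287399 -126.95420863  186.97720517] [array([-0.25, -0.02]), array([-0.24,  0.09])]
top@187 [ 594.75837107 -127.41353581  187.        ] scene@187 [ 594.49755081 -126.45549071  187.        ] scene centre@174 [ 595.2488794  -125.52786631  174.        ]
[[ 646.2  -95.5   20. ]
 [ 622.8 -182.4   20. ]
 [ 482.8 -145.3   20. ]
 [ 507.6  -57.2   20. ]]
-15.423723039422548 143.78552574114912
-14.848083503920206 144.85714402693796
-15.073619210886108 90.05464147922247
-15.745570843050487 91.50973103875116
[[ 627.9 -178.4   20. ]
 [ 654.3  -91.3   20. ]
 [ 513.6  -52.6   20. ]]
-15.380378149728333 145.8756820031133
movement rim [ 598.42294097 -124.48453116   52.        ]
```

Both views agree: the knob axis is at (594.6, -127) and its top is at z = 187.0, as it should be. The press yaw is -15.3 deg. I'll grip along the press's y axis, so tool yaw must be -0.267. First I lift and turn, then travel.

Request:
play_rows(
  dp=[
    [0,0,-0.25],
    [0,0,-0.5],
    [0,0,-0.75],
    [0,0,-1.0],
    [0,0,-1.25],
  ],
  rot=[
    [0,0,1.05],
    [0,0,2.1],
    [0,0,3.15],
    [0,0,4.2],
    [0,0,5.23],
  ],
  fingers=1.0,
)

```text
clock: 0.72
eef_pos: [173.2, -600.4, 261.0]
tcp_rot: [-3.141, 0.0, -0.272]
contact_force: [0.0, -0.0, -0.2]
opening: 1.001
grasp_force: 0.0
```

Request:
play_rows(
  dp=[
    [0.35,-0.71,0],
    [0.7,-1.42,0],
    [1.05,-2.13,0],
    [1.4,-2.84,0],
    [1.76,-3.55,0],
  ],
  rot=[
    [0,0,0],
    [0,0,0],
    [0,0,0],
    [0,0,0],
    [0,0,0],
  ],
)

```text
clock: 1.13
eef_pos: [279.2, -480.9, 260.7]
tcp_rot: [3.142, -0.0, -0.267]
contact_force: [1.3, -0.6, -0.5]
opening: 1.001
grasp_force: 0.0
```

Request:
play_rows(
  dp=[
    [0.35,-0.71,0],
    [0.7,-1.42,0],
    [1.05,-2.13,0],
    [1.4,-2.84,0],
    [1.76,-3.55,0],
  ],
  rot=[
    [0,0,0],
    [0,0,0],
    [0,0,0],
    [0,0,0],
    [0,0,0],
  ],
)

```text
clock: 1.55
eef_pos: [384.7, -362.4, 260.8]
tcp_rot: [3.141, -0.0, -0.267]
contact_force: [1.1, -0.7, -0.2]
opening: 0.997
grasp_force: 0.0
```

Request:
play_rows(
  dp=[
    [0.35,-0.71,0],
    [0.7,-1.42,0],
    [1.05,-2.13,0],
    [1.4,-2.84,0],
    [1.76,-3.55,0],
  ],
  rot=[
    [0,0,0],
    [0,0,0],
    [0,0,0],
    [0,0,0],
    [0,0,0],
  ],
)

```text
clock: 1.97
eef_pos: [490.1, -243.9, 260.8]
tcp_rot: [3.142, -0.0, -0.267]
contact_force: [-0.0, -1.4, -0.4]
opening: 0.996
grasp_force: 0.0
```

Request:
play_rows(
  dp=[
    [0.4,-0.8,0],
    [0.8,-1.6,0],
    [1.2,-2.4,0],
    [1.6,-3.2,0],
    [1.76,-3.52,0],
  ],
  rot=[
    [0,0,0],
    [0,0,0],
    [0,0,0],
    [0,0,0],
    [0,0,0],
  ],
)

```text
clock: 2.38
eef_pos: [596.7, -124.8, 260.6]
tcp_rot: [-3.14, -0.001, -0.265]
contact_force: [-1.0, 0.2, 0.3]
opening: 1.006
grasp_force: 0.0
```

Request:
play_rows(
  dp=[
    [0,0,0],
    [0,0,0],
  ],
  rot=[
    [0,0,0],
    [0,0,0],
  ],
)

```text
clock: 2.55
eef_pos: [594.2, -127.7, 260.3]
tcp_rot: [3.141, 0.001, -0.265]
contact_force: [-0.3, -0.0, 0.4]
opening: 1.001
grasp_force: 0.0
```

Request:
play_rows(
  dp=[
    [0,0,0.5],
    [0,0,1.1],
    [0,0,1.7],
    [0,0,2.3],
    [0,-0.02,2.65],
  ],
  rot=[
    [0,0,0],
    [0,0,0],
    [0,0,0],
    [0,0,0],
    [0,0,0],
  ],
)

```text
clock: 2.97
eef_pos: [592.1, -128.7, 152.3]
tcp_rot: [3.141, 0.003, -0.268]
contact_force: [0.6, -0.0, 0.3]
opening: 1.004
grasp_force: 0.0
```

Request:
play_rows(
  dp=[
    [0,0,0],
    [0,0,0],
  ],
  rot=[
    [0,0,0],
    [0,0,0],
  ],
)

```text
clock: 3.13
eef_pos: [593.4, -128.4, 154.5]
tcp_rot: [3.141, 0.002, -0.268]
contact_force: [-0.1, -0.2, -0.0]
opening: 1.0
grasp_force: 0.0
```

```bash
python3 - <<'E'
from h import *
g=grab("scene","pics/s2.png",(250,140,370,260),5)
for z in(155,174,187): print(px(g,[594.6,-127,z]).round(1), ((px(g,[594.6,-127,z])-[250,140])*5).round())
print(telemetry.sense()["eef_pos"])
E
```

```text
[299.3 209.1] [247. 345.]
[298.9 201.8] [244. 309.]
[298.5 196.8] [243. 284.]
[ 594.35340993 -128.35020865  155.54077101]
```

View pics/s2.png

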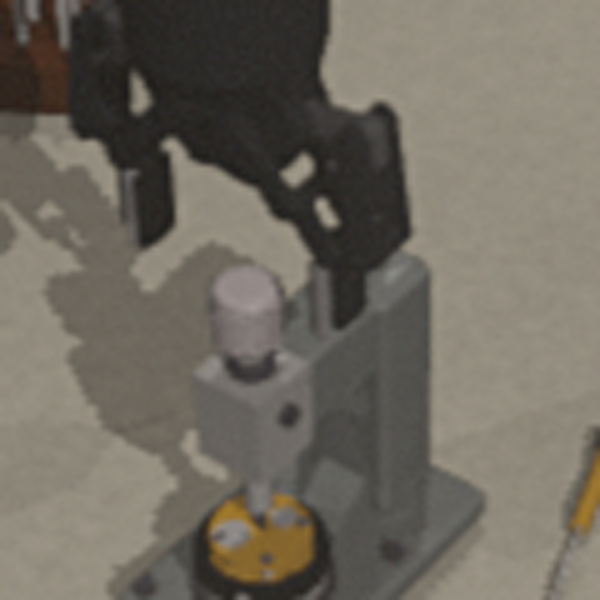

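The crop shows the knob's top disc at crop (247,290). The left fingertip ends near (150,243) and the right one near (340,328). I'll check those tips against their predicted pixels.

```bash
python3 - <<'E'
from h import *
g=grab("scene"); s=telemetry.sense(); p=s["eef_pos"]; yaw=-.267
X=np.array([np.cos(yaw),np.sin(yaw),0]);Y=np.array([np.sin(yaw),-np.cos(yaw),0])
print(p)
for sy in(1,-1):
  for y in(42.5,57):
    for x in(-11,11):
      for z in(13,32): 
        q=np.array([594.2,-127.8,154.5])+X*x+Y*sy*y+[0,0,z]; print(sy,y,x,z,((px(g,q)-[250,140])*5).round())
g=grab("top","pics/t2.png",(310,200,430,320),5)
for z in (168,187):print(((px(g,[594.6,-127,z])-[310,200])*5).round())
E
```

```text
[ 594.90293408 -128.2365317   156.06360623]
1 42.5 -11 13 [180. 266.]
1 42.5 -11 32 [176. 230.]
1 42.5 11 13 [144. 294.]
1 42.5 11 32 [141. 258.]
1 57 -11 13 [152. 253.]
1 57 -11 32 [149. 216.]
1 57 11 13 [117. 281.]
1 57 11 32 [113. 244.]
-1 42.5 -11 13 [345. 347.]
-1 42.5 -11 32 [344. 310.]
-1 42.5 11 13 [311. 378.]
-1 42.5 11 32 [309. 341.]
-1 57 -11 13 [375. 362.]
-1 57 -11 32 [374. 325.]
-1 57 11 13 [341. 392.]
-1 57 11 32 [339. 355.]
[270. 232.]
[274. 225.]
```

View pics/t2.png

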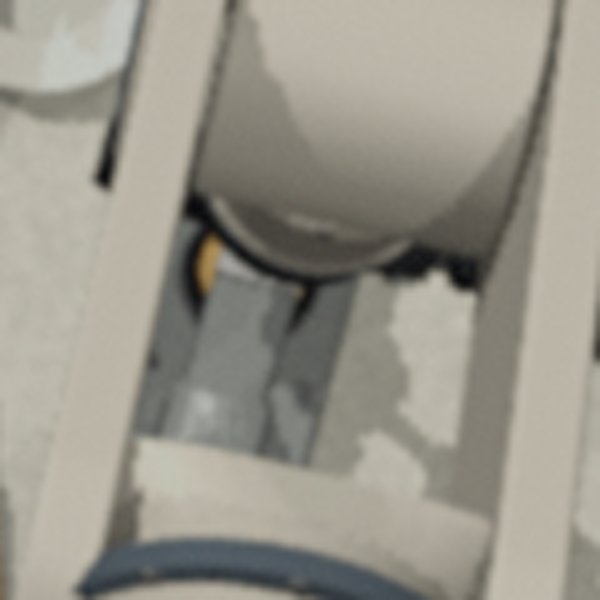

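The tips project about 45 crop px higher than the stated geometry predicts, roughly 24 mm, while the top view agrees laterally. I'll close partway and look again before gripping.

Request:
play_rows(
  dp=[
    [0,0,0],
    [0,0,0],
    [0,0,0],
    [0,0,0],
    [0,0,0],
  ],
  rot=[
    [0,0,0],
    [0,0,0],
    [0,0,0],
    [0,0,0],
    [0,0,0],
  ],
  fingers=0.55,
  grip_force=20,
)

```text
clock: 3.7
eef_pos: [594.6, -127.2, 154.9]
tcp_rot: [-3.142, -0.0, -0.267]
contact_force: [-0.2, 0.1, 1.2]
opening: 0.547
grasp_force: 0.0
```

```bash
python3 - <<'E'
from h import *
g=grab("scene","pics/s3.png",(260,140,340,220),7)
s=telemetry.sense(); p=s["eef_pos"]; yaw=-.267
X=np.array([np.cos(yaw),np.sin(yaw),0]);Y=np.array([np.sin(yaw),-np.cos(yaw),0])
print(p,s["opening"])
for sy in(1,-1):
  for y in(23.4,38):
    for x in(-11,11):
        q=p+X*x+Y*sy*y+[0,0,5]; print(sy,y,x,((px(g,q)-[260,140])*7).round())
E
```

```text
[ 594.56585925 -127.23324188  154.78437333] 0.5501369671390551
1 23.4 -11 [235. 419.]
1 23.4 11 [186. 459.]
1 38 -11 [196. 400.]
1 38 11 [147. 440.]
-1 23.4 -11 [362. 482.]
-1 23.4 11 [314. 524.]
-1 38 -11 [403. 502.]
-1 38 11 [355. 544.]
```

View pics/s3.png

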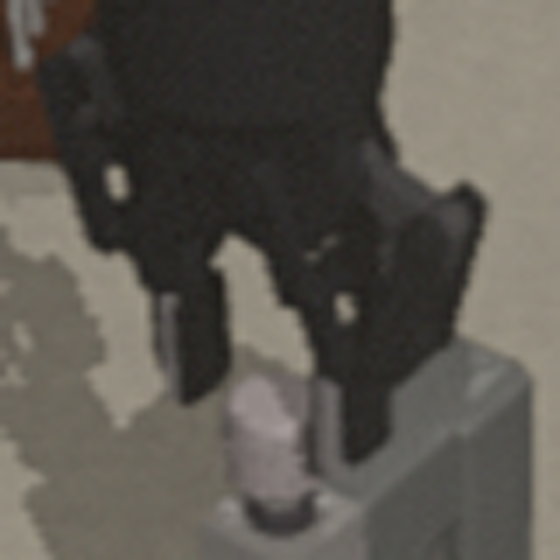

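In the image, the pad bottoms sit about 5 mm below the knob's top, at z of roughly 180, while the stated geometry puts them lower. The knob is laterally centred between the fingers. A TCP height of 146 is safe under either reading and gives a good hold, so I'll go down 9 mm and close gently.

Request:
play_rows(
  dp=[
    [0,0,0.1],
    [0,0,0.2],
    [0,0,0.22],
    [0,0,0.22],
  ],
  rot=[
    [0,0,0],
    [0,0,0],
    [0,0,0],
    [0,0,0],
  ],
)

```text
clock: 4.08
eef_pos: [594.1, -127.2, 145.2]
tcp_rot: [3.142, 0.001, -0.267]
contact_force: [0.3, -0.3, -0.7]
opening: 0.548
grasp_force: 0.0
```

Request:
play_rows(
  dp=[
    [0,0,0],
    [0,0,0],
    [0,0,0],
    [0,0,0],
    [0,0,0],
  ],
  rot=[
    [0,0,0],
    [0,0,0],
    [0,0,0],
    [0,0,0],
    [0,0,0],
  ],
  fingers=0.2,
  grip_force=20,
)

```text
clock: 4.5
eef_pos: [594.6, -127.3, 145.9]
tcp_rot: [-3.142, -0.0, -0.267]
contact_force: [0.7, -0.4, 0.1]
opening: 0.344
grasp_force: 21.1
```

```bash
python3 - <<'E'
from h import *
g=grab("scene","pics/s4.png",(260,140,340,220),7)
s=telemetry.sense(); print({k:np.round(s[k],3) for k in("eef_pos","contact_force","wrist_torque","opening","grasp_force")})
E
```

```text
{'eef_pos': array([ 594.553, -127.29 ,  145.911]), 'contact_force': array([ 0.031, -0.154, -0.9  ]), 'wrist_torque': array([-0.041, -0.045,  0.042]), 'opening': np.float64(0.341), 'grasp_force': np.float64(21.111)}
```

View pics/s4.png

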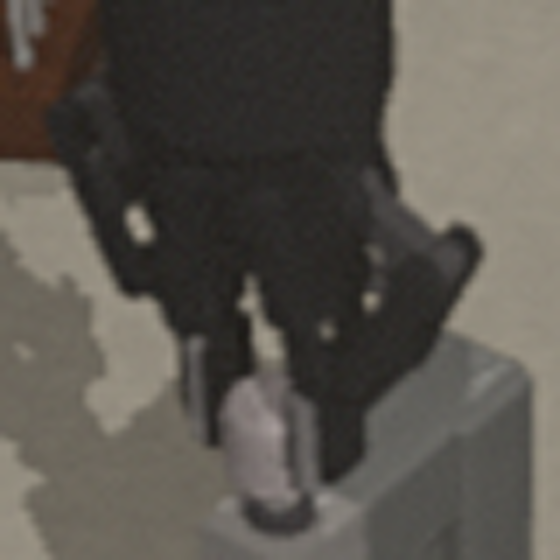

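The fingers stopped on the knob at 0.341 x 85 = 29 mm with 21 N grip and almost no side force. In the crop, the pads straddle the knob down to near its lower rim at (310,488). I'll firm the grip and lift in small steps.

Request:
play_rows(
  dp=[
    [0,0,0],
    [0,0,0],
    [0,0,0],
  ],
  rot=[
    [0,0,0],
    [0,0,0],
    [0,0,0],
  ],
  grip_force=45,
)

```text
clock: 4.8
eef_pos: [594.6, -127.3, 146.0]
tcp_rot: [-3.142, -0.0, -0.267]
contact_force: [-0.6, -0.1, 1.1]
opening: 0.334
grasp_force: 44.3
```

Request:
play_rows(
  dp=[
    [0,0,-0.02],
    [0,0,-0.05],
    [0,0,-0.08],
    [0,0,-0.11],
    [0,0,-0.14],
  ],
  rot=[
    [0,0,0],
    [0,0,0],
    [0,0,0],
    [0,0,0],
    [0,0,0],
  ],
)

```text
clock: 5.22
eef_pos: [594.5, -127.3, 151.5]
tcp_rot: [3.142, 0.0, -0.267]
contact_force: [-0.2, 0.9, -2.2]
opening: 0.331
grasp_force: 44.5
```

The ram's weight shows (-2.2 N) and side force is under 1 N. I'll continue.

Request:
play_rows(
  dp=[
    [0,0,-0.06],
    [0,0,-0.12],
    [0,0,-0.18],
    [0,0,-0.24],
    [0,0,-0.3],
  ],
  rot=[
    [0,0,0],
    [0,0,0],
    [0,0,0],
    [0,0,0],
    [0,0,0],
  ],
)

```text
clock: 5.63
eef_pos: [594.5, -127.3, 163.8]
tcp_rot: [3.142, -0.0, -0.267]
contact_force: [0.2, -0.6, -3.3]
opening: 0.334
grasp_force: 44.5
```

Request:
play_rows(
  dp=[
    [0,0,-0.06],
    [0,0,-0.12],
    [0,0,-0.18],
    [0,0,-0.24],
    [0,0,-0.3],
  ],
  rot=[
    [0,0,0],
    [0,0,0],
    [0,0,0],
    [0,0,0],
    [0,0,0],
  ],
)

```text
clock: 6.05
eef_pos: [594.5, -127.3, 175.7]
tcp_rot: [-3.142, -0.0, -0.267]
contact_force: [-0.2, 0.4, -1.9]
opening: 0.33
grasp_force: 44.5
```

Commanded so far: 29.6 mm. The remaining 10.4 mm is 0.26 units.

Request:
play_rows(
  dp=[
    [0,0,-0.06],
    [0,0,-0.12],
    [0,0,-0.18],
    [0,0,-0.23],
    [0,0,-0.26],
  ],
  rot=[
    [0,0,0],
    [0,0,0],
    [0,0,0],
    [0,0,0],
    [0,0,0],
  ],
)

```text
clock: 6.47
eef_pos: [594.6, -127.3, 186.2]
tcp_rot: [-3.142, -0.0, -0.267]
contact_force: [-0.2, 0.4, -3.0]
opening: 0.331
grasp_force: 44.5
```

Request:
play_rows(
  dp=[
    [0,0,0],
    [0,0,0],
    [0,0,0],
    [0,0,0],
    [0,0,0],
  ],
  rot=[
    [0,0,0],
    [0,0,0],
    [0,0,0],
    [0,0,0],
    [0,0,0],
  ],
)

```text
clock: 6.88
eef_pos: [594.4, -127.3, 185.7]
tcp_rot: [3.142, 0.0, -0.267]
contact_force: [0.4, 0.5, -2.2]
opening: 0.332
grasp_force: 44.5
```

```bash
python3 - <<'E'
from h import *
g=grab("scene","pics/s5.png",(260,150,350,270),5)
for z in(214,201,94,100): print(z,((px(g,[594.6,-127,z])-[260,150])*5).round())
s=telemetry.sense(); print({k:np.round(s[k],3) for k in("eef_pos","contact_force","wrist_torque","opening","grasp_force","qvel")})
E
```

```text
214 [189. 180.]
201 [191. 206.]
94 [204. 405.]
100 [203. 395.]
{'eef_pos': array([ 594.451, -127.243,  185.766]), 'contact_force': array([ 0.324,  0.861, -1.705]), 'wrist_torque': array([-0.038,  0.023, -0.032]), 'opening': np.float64(0.331), 'grasp_force': np.float64(44.46), 'qvel': array([-0.002,  0.001, -0.002, -0.001, -0.001, -0.001])}
```

View pics/s5.png

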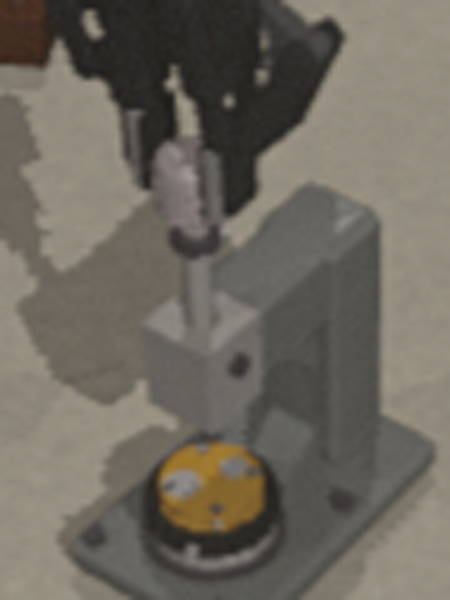

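The crop shows the knob centred near (182,187) against a predicted (189,180) for z = 214. The shank is out of the guide top, the tip is hidden just behind the guide's lower edge, and the movement is undisturbed. Forces are steady, so I'm handing in.

```bash
python3 -c "
from h import *
print(r.sign_off())"
```

```text
the job is handed in; nothing more can be done
None
```

The right press's ram, the one over the movement, is held by its knob about 40 mm up and steady, with 44 N grip and under 1 N of side force, and the job is handed in; the tip itself is hidden behind the guide, so its height is worked out from the lift.

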